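Fold back the self-closing bifold dust cover of a board fixture

ROBOT

A 7-joint arm with a two-finger parallel gripper is mounted at the origin on a cart in front of the work surface, level with it; the furniture and walls round the work are solid. World frame = base frame: x ahead of the robot, y to its left, z up, the work surface at z = 0. Lengths are in m, angles in rad, forces in N, time in s.
With the tool pointing down it reaches from about 0.425 to 0.925 m from the base axis. Payload 6.8 kg.
Tool frame: the origin (TCP) lies between the finger pads; the fingertips stand 17 mm ahead of it and the grasp point (between the pads) lies 2 mm behind it; z points along the fingers, x is the direction in which the jaws open and shut, and the axes are right-handed (so a half turn about z gives the same grasp; the last joint's range is limited). The gripper opens to 85 mm and grips with 20 to 120 N. Pads are 22 mm wide; open, the fingers measure 114 mm over their backs; the gripper's body (76 mm by 85 mm) begins 54 mm behind the grasp point. The pads swing forward as they close: fully open they stand 13 mm farther back than shut.
Start: joints at [1.086, 0.477, 0.022, 1.555, -0.011, 1.109, -0.083], TCP at [0.248, -0.628, 0.248] pointing down, gripper open.
Joint ranges: [-2.96, 2.96], [-0.34, 2.1], [-1.41, 1.46], [0.24, 2.44], [-1.37, 4.51], [0.17, 1.92], [-2.96, 2.96]. Speed limits (rad/s): [2.39, 2.39, 3.14, 3.14, 3.14, 3.14, 3.14].

INTERFACE

Orientations are given as a unit quaternion [w, x, y, z].
In Python, from station import readout, read_camera, get_calibration, bot, models gives the robot as it stands.
- The arm moves only by the tool carry_out, never from a script. Its argument "deltas" is a list of rows, each a list of 2 entries, a list of its own where there are three numbers: the shift along the tool's x, y, z in cm, then the turn about the tool's z in degrees. A call has 1 to 10 rows; each row is the pose to reach, as a shift and turn from the pose measured when the call began, along the tool's axes at that moment; what a row does not reach only later rows make up. A row lasts 1/8 s, in which the tool goes at most 62.5 mm and 10.7 degrees, less where a joint would pass 70% of its speed; a pose out of reach is approached as far as the arm can. A call with a gripper value outside its range is refused whole. "hand" is the opening, from 0 (shut) to 1 (fully open), set as the call begins (left out, the last holds). The fingers move at their own pace and stop on an object; "newtons" is the grip in N (left out, the last holds). Time passes only in rows, so rows that repeat a pose let the fingers close. It gives the time, the measured TCP pose, the force and the opening at its end, in the units of the state.
- readout.get_obs(): the state, without advancing time (a new reading comes with each control period).
- read_camera(name): name is "scene" or "top" or "wrist"; returns the picture (420x560x3 uint8, red, green, blue); there is no depth.
- get_calibration(name): a dict with "fov_y" (degrees; the focal length in pixels is half the picture's height over the tangent of half this angle, whatever the lens; pixels are square), "cx", "cy" (the principal point, pixels), "world_from_camera" (4x4, takes a point from camera to world coordinates). Camera axes: x right, y down, z forward; pixel columns grow to the right and rows downward; lengths in m; the calibration is good to about 2 mm. A picture is of the moment at which its call begins: read the wrist's pose just before it. get_calibration takes no time and is no camera call; for the wrist camera it gives the pose at the moment of the call.
- bot.hand_in(): hands the job in, once; it reports no verdict.
Trained networks look in the newest picture that a camera, given by its name, has taken for a name from the list of things; names that differ only in an ending like _2 or _b are one class to them, and where a whole thing is asked for, a point or a joint stands for the part that bears it (a point fixed in the world has none). Each returns a list of dicts, best first, with "score" (0 to 1); they miss things now and then, are a little off and sometimes report something else, mostly with a low value. They report only what shows in the picture. A call takes as long as a camera call.
- models.spot_in(query, camera): "centre" ([row, column] in pixels, amid what is visible of it).
The state is a dict: "t": time; "q": joint angles; "joint_vel": joint speeds; "joint_torque": joint torques, N m; "eef_pos": TCP position; "tool_rot": TCP orientation; "contact_force": force on the tool from outside, world axes, zero at the start; "torque": the same for the moment, N m; "gripper_width": opening from 0.0 (shut) to 1.0 (fully open).
Only numpy, scipy, OpenCV 4.12 (cv2) and the standard library are available. Lean on these libraries where they do the work, as an engineer would, in place of code of your own. Each camera call takes 0.05 s, during which the arm holds its last target. There are 200 camera calls.

TASK

Open the dust cover of the board fixture so the board inside can be reached: fold its two hinged panels flat against each other, upright at the far end, until the catch holds them there on its own. Lying flat it cannot be pushed together, so first bow it up at its middle by the tab, then push the handle. Work it gently without slamming it either way, and leave the small things round the fixture where they are.

Things in the scene. Friction and masses are not known exactly. Their poses are not given: they have to be found in the camera images.
- fixture: Grey open tray, 226 long (x) x 150 wide (y) x 46 high, screwed to the bench, with a board under an aluminium bifold cover. Origin: centre of underside (tray spans x -118 to +108); z up; +x points from the handle end to the hinged far end. Cover: two panels, 90 long, 128 wide, 6 thick; hinge axes run along y, 52 above the origin when flat; flat panels' top 59 above it; folded, they reach 146.
- hinge_axis (a point): Middle of the far hinge axis, where the inner panel is hinged to the tray; fixed, at (+90, 0, 52) in the tray's frame; axes as the tray's. The outer panel is hinged to the inner one at the middle of the cover (90 from here); its other edge is pinned to the carriage, which only slides along x.
- tab_top (a point): Top centre of the black lifting tab on the inner panel, near the middle hinge: 16 wide (y), 10 thick (x), 34 tall over the panel. Turns with the panel about the far hinge axis (76 from it along the panel, 42 square to it). No neighbours within 75 mm while flat. Pinched across y it can turn between the pads. Let go, friction keeps the cover bowed (up to 0.9 rad; it sinks by 0.01 rad/s).
- bar_mid (a point): Middle of the cross bar of the steel bow handle on the carriage: round 10 mm bar, 68 long (y), 54 above hinge level (106 above the bench), on two uprights 80 apart. Slides along x from 196 to 16 mm before the far hinge axis. Push towards +x: jams while the cover is flat (dead centre); bowed by 0.35 rad 12 N moves it, by 0.5 rad 8 N.
- carriage (a joint): Travel of the carriage with the bow handle towards the far hinge, m: 0 with the cover flat, 0.180 fully folded; equals 0.180*(1-cos(cover)).
- cover (a joint): Angle of the inner panel above level, rad: 0 flat, 1.571 both panels upright, face to face at the stop. A spring pulls it shut; near the end spring and friction take 5 N at the bar. Over the last 12 to 6 mm of travel (1.50 to 1.54 rad) a ball catch raises this to about 14 N (press with up to 40 N), then snaps and holds above 1.55. Let go short of that, the cover sinks back to about 0.95.
- pin_gauge_b: Bystander: loose steel pin gauge with hexagon body, 21x110x18, lying beside the fixture's +y side. Origin: centre of its underside.
- board_b: Bystander: loose green circuit board, 36x60x12, beside the fixture's +y side. Origin: centre of its underside.
- bolt_b: Bystander: loose steel hexagon bolt standing on its head, 17x15x34, beside the fixture's -y side. Origin: centre of its underside.

How it is judged:
By the outcome, as a careful person would: the job done as asked, in the order asked, and still so for the second after the job is handed in, with the robot touching nothing.
It also fails if it takes over 43 s, if anything falls off the work surface, if the arm or the gripper's body presses on something with over 40 N, if the wrist force passes 120 N, or if a joint passes its speed limit or range.

## Working session

There is one attempt and no reset: what is moved stays moved. The work goes in short steps, Python scripts to look and compute and a tool call to move; the robot and the scene stay as the last step left them, time stands still between calls to the robot, and variables do not carry over. Pictures are saved under pics/ and viewed, about 8 in all and at most 12, crops included, and the job is handed in when it is done.

Besides the shell and the picture viewer there is one more tool, called as name(argument=value, ...) on one line, values as JSON. carry_out: Moves the arm, as the interface text tells. Its arguments: {"type":"object","properties":{"deltas":{"type":"array"},"hand":{"type":"number"},"newtons":{"type":"number"}},"required":["deltas"]}

```bash
mkdir -p pics
cat > h.py <<'E'
import numpy as np, cv2
from station import readout, read_camera, get_calibration, bot, models
def save(n,img): cv2.imwrite('pics/'+n,img[:,:,::-1])
def ray(c,rc):
    f=210/np.tan(np.radians(c['fov_y'])/2); T=np.array(c['world_from_camera'])
    d=T[:3,:3]@np.array([(rc[1]-c['cx'])/f,(rc[0]-c['cy'])/f,1.]); return T[:3,3],d/np.linalg.norm(d)
def onz(c,rc,z):
    o,d=ray(c,rc); return o+d*(z-o[2])/d[2]
def tri(a,b):
    (o1,d1),(o2,d2)=a,b
    s=np.linalg.lstsq(np.c_[d1,-d2],o2-o1,rcond=None)[0]; p,q=o1+d1*s[0],o2+d2*s[1]
    return (p+q)/2,np.linalg.norm(p-q)
def proj(c,p):
    T=np.linalg.inv(np.array(c['world_from_camera']));v=T[:3,:3]@p+T[:3,3];f=210/np.tan(np.radians(c['fov_y'])/2)
    return [round(c['cy']+f*v[1]/v[2],1),round(c['cx']+f*v[0]/v[2],1)]
E
python3 - <<'E'
from h import *
np.set_printoptions(precision=4,suppress=True)
o=readout.get_obs();print({k:np.round(v,3).tolist() for k,v in o.items()})
for n in ['scene','top']:
    save(n+'1.png',read_camera(n));c=get_calibration(n);print(n,c['fov_y'],c['cx'],c['cy'],np.round(c['world_from_camera'],3).tolist())
    for q in ['fixture','tab_top','bar_mid','pin_gauge_b','board_b','bolt_b']:
        for r in models.spot_in(q,n)[:2]: print(q,np.round(r['centre'],1),round(r['score'],2))
E
```

```text
{'t': 0.0, 'q': [1.086, 0.478, 0.022, 1.556, -0.012, 1.109, -0.083], 'joint_vel': [0.001, -0.0, 0.002, -0.001, 0.0, -0.0, -0.001], 'joint_torque': [0.001, -59.644, 1.608, -28.119, 0.013, 0.009, -0.0], 'eef_pos': [0.248, -0.627, 0.247], 'tool_rot': [-0.0, 0.827, -0.562, -0.001], 'contact_force': [0.65, -0.51, -0.473], 'torque': [0.011, 0.02, 0.013], 'gripper_width': 0.999}
scene 48.56502750270395 275.2655154585914 216.6758124488885 [[0.98, -0.15, 0.134, 0.447], [-0.201, -0.751, 0.63, -0.656], [0.007, -0.644, -0.765, 0.734], [0.0, 0.0, 0.0, 1.0]]
fixture [243.3 264.7] 0.8
tab_top [229.8 271.1] 0.81
bar_mid [251.4 221.9] 0.66
bar_mid [220.5 216.9] 0.56
pin_gauge_b [220.2 222.8] 0.56
board_b [195.5 250.3] 0.53
top 50.45321340177049 278.26376258421584 218.99540919885078 [[-0.011, -0.984, 0.176, 0.418], [-1.0, 0.011, -0.002, -0.115], [0.0, -0.176, -0.984, 0.929], [0.0, 0.0, 0.0, 1.0]]
fixture [231.7 284.7] 0.69
tab_top [231.  284.9] 0.95
bar_mid [278.5 301.5] 0.82
board_b [241.2 218.6] 0.57
bolt_b [221.1 331.7] 0.41
bolt_b [232.6 284.7] 0.15
```

View pics/scene1.png

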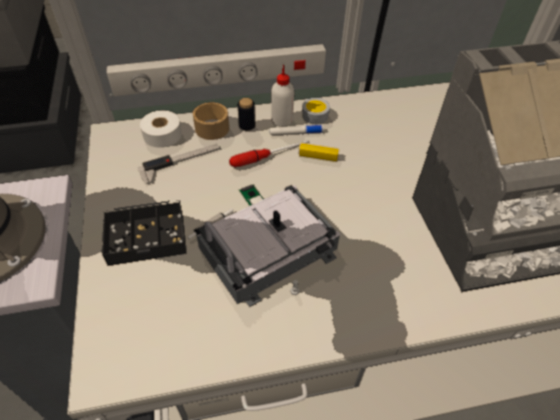

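View pics/top1.png

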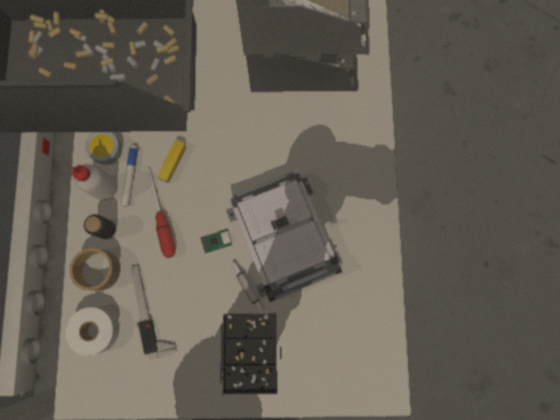

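Both views show the fixture with its handle end toward the robot (top view about col 302, row 279), the far end at about (270, 185), and the tab at about (282, 222). The scene view has the tab at about (277, 219). The green board and the pin gauge lie on the +y side.

Run:
```python
from h import *
np.set_printoptions(precision=4,suppress=True)
s,t=get_calibration('scene'),get_calibration('top')
print('tab',tri(ray(s,[219,277]),ray(t,[222,281])), tri(ray(s,[229.8,271.1]),ray(t,[231,284.9])))
print('bar',tri(ray(s,[251.4,221.9]),ray(t,[278.5,301.5])))
print('tab z.08',onz(t,[225,281],.085),'bar z.1',onz(t,[278.5,301.5],.1))
for n in ['scene','top']:
    im=read_camera(n)
    im=im[150:310,170:350] if n=='scene' else im[160:320,190:370]
    save(n+'c.png',np.clip(cv2.resize(im,None,fx=3.6,fy=3.6,interpolation=cv2.INTER_CUBIC)*1.5,0,255).astype('uint8'))
a,b=[cv2.imread(f'pics/{n}c.png') for n in('scene','top')]
cv2.imwrite('pics/both.png',cv2.resize(np.hstack([a,b]),(800,356)))
for n in ['top']:
  for p in ([241.2,218.6],[221.1,331.7],[285,248]): print(onz(t,p,.01))
```

```text
tab (array([ 0.564 , -0.1226,  0.078 ]), np.float64(0.000775925404508001)) (array([ 0.5503, -0.1303,  0.0585]), np.float64(0.002988280850659477))
bar (array([ 0.4559, -0.1611,  0.0585]), np.float64(0.0007915912596698884))
tab z.08 [ 0.5565 -0.1225  0.085 ] bar z.1 [ 0.4537 -0.159   0.1   ]
[0.5363 0.0068 0.01  ]
[ 0.576  -0.2293  0.01  ]
[ 0.4456 -0.0543  0.01  ]
```

View pics/both.png

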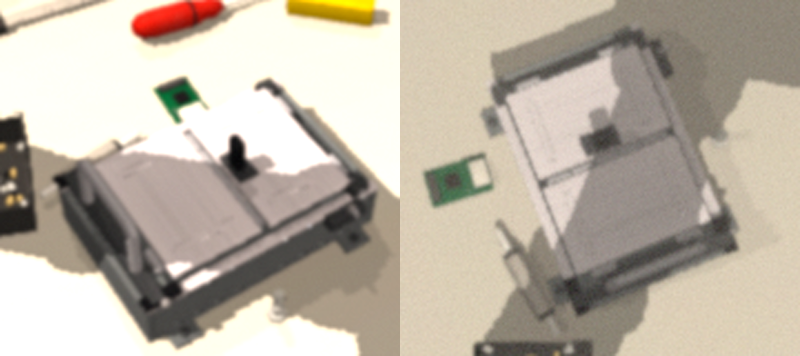

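The crops show the middle hinge line, tab and bow handle clearly. The bolt (scene crop about (278, 305)) stands on the -y side. I'll fit the fixture pose to these features.

Run:
```python
from h import *
from scipy.optimize import least_squares
np.set_printoptions(precision=4,suppress=True)
s,t=get_calibration('scene'),get_calibration('top'); k=2.2222
S=lambda x,y:(150+y/k,170+x/k); T=lambda x,y:(160+y/k,190+(x-400)/k)
obs=[(t,T(545,183),(0,.064,.057)),(t,T(672,131),(0,-.064,.057)),(t,T(601,138),(.014,0,.088)),(t,T(655,268),(-.106,0,.106)),
(s,S(188,128),(0,.064,.058)),(s,S(268,230),(0,-.064,.058)),(s,S(237,138),(.014,0,.092))]
def w(p,m): c,q=np.cos(p[2]),np.sin(p[2]); return np.array([p[0]+c*m[0]-q*m[1],p[1]+q*m[0]+c*m[1],m[2]])
f=lambda p:np.concatenate([np.subtract(proj(c,w(p,m)),rc) for c,rc,m in obs])
r=least_squares(f,[.54,-.13,.35],loss='soft_l1');print(r.x,np.degrees(r.x[2]));print(f(r.x).reshape(-1,2))
p=r.x
for n,m in dict(tab=(.014,0,.094),bar=(-.106,0,.106),hinge=(.09,0,.052)).items(): print(n,w(p,m))
```

```text
[ 0.54 -0.13  0.35] 20.05352282957881
[[ 4.5492 -0.8507]
 [ 5.2494  2.5988]
 [ 4.3994  1.9491]
 [ 4.9988  1.1489]
 [ 0.9994 -6.8008]
 [ 1.599  -7.3012]
 [ 3.9994 -5.3511]]
tab [ 0.5532 -0.1252  0.094 ]
bar [ 0.4404 -0.1663  0.106 ]
hinge [ 0.6245 -0.0991  0.052 ]
```

```bash
sed -i 's/return \[round(c\[.cy.\]+f\*v\[1\]\/v\[2\],1),round(c\[.cx.\]+f\*v\[0\]\/v\[2\],1)\]/return [c["cy"]+f*v[1]\/v[2],c["cx"]+f*v[0]\/v[2]]/' h.py
python3 - <<'E'
from h import *
from scipy.optimize import least_squares
np.set_printoptions(precision=4,suppress=True)
s,t=get_calibration('scene'),get_calibration('top'); k=2.2222
S=lambda x,y:(150+y/k,170+x/k); T=lambda x,y:(160+y/k,190+(x-400)/k)
obs=[(t,T(545,183),(0,.064,.057)),(t,T(672,131),(0,-.064,.057)),(t,T(601,138),(.014,0,.088)),(t,T(655,268),(-.106,0,.106)),
(s,S(188,128),(0,.064,.058)),(s,S(268,230),(0,-.064,.058)),(s,S(237,138),(.014,0,.092))]
def w(p,m): c,q=np.cos(p[2]),np.sin(p[2]); return np.array([p[0]+c*m[0]-q*m[1],p[1]+q*m[0]+c*m[1],m[2]])
f=lambda p:np.concatenate([np.subtract(proj(c,w(p,m)),rc) for c,rc,m in obs])
r=least_squares(f,[.54,-.13,.35],loss='soft_l1');print(r.x,np.degrees(r.x[2]));print(f(r.x).reshape(-1,2))
p=r.x
for n,m in dict(tab=(.014,0,.094),bar=(-.106,0,.106),hinge=(.09,0,.052)).items(): print(n,w(p,m))
from scipy.spatial.transform import Rotation as R
o=readout.get_obs();q=o['tool_rot'];M=R.from_quat([q[1],q[2],q[3],q[0]]).as_matrix();print(M,o['eef_pos'])
E
```

```text
[ 0.5504 -0.1274  0.3622] 20.752618341714367
[[-0.2713 -2.059 ]
 [-0.2112  1.0153]
 [-0.9222  0.5046]
 [-0.9547  0.24  ]
 [-0.5999 -2.0973]
 [-0.6862 -1.5589]
 [ 1.9723 -0.0823]]
tab [ 0.5635 -0.1225  0.094 ]
bar [ 0.4512 -0.165   0.106 ]
hinge [ 0.6345 -0.0955  0.052 ]
[[ 0.3679 -0.9299  0.    ]
 [-0.9299 -0.3679 -0.    ]
 [ 0.     -0.     -1.    ]] [ 0.2484 -0.6277  0.2483]
```

Fit residuals are around 2 px, with yaw about 20.75°, and the tool is already aligned within a degree. I'll move above the tab.

carry_out(deltas=[[[-3,-4,0],0.9],[[-7,-9.5,0],0.9],[[-11,-15,0],0.9],[[-15,-20.3,0],0.9],[[-19,-25.7,0],0.9],[[-23,-31.1,0.5],0.9],[[-27,-36.5,1.5],0.9],[[-31,-42,3],0.9],[[-34,-46,4.5],0.9],[[-35.4,-47.9,5],0.9]], hand=0.7)

```text
t: 2.05
eef_pos: [0.5646, -0.1197, 0.198]
tool_rot: [-0.0, 0.823, -0.568, 0.0]
contact_force: [0.8, -1.2, 0.1]
gripper_width: 0.699
```

Run:
```python
from h import *
np.set_printoptions(precision=4,suppress=True)
from scipy.spatial.transform import Rotation as R
o=readout.get_obs();q=o['tool_rot'];M=R.from_quat([q[1],q[2],q[3],q[0]]).as_matrix();print(M,o['eef_pos'],o['t'],o['contact_force'])
c=get_calibration('wrist');im=read_camera('wrist')
for q in ['tab_top','bar_mid']:
  for r in models.spot_in(q,'wrist')[:2]: print(q,r, onz(c,r['centre'],.085 if q[0]=='t' else .106))
p=[.5504,-.1274,.3622];C,S=np.cos(p[2]),np.sin(p[2])
im=im.copy()
for m in [(.014,0,.093),(.014,.008,.093),(.014,-.008,.093),(0,.064,.059),(0,-.064,.059),(-.106,.034,.106),(-.106,-.034,.106),(.09,.064,.059),(.09,-.064,.059)]:
  a=proj(c,np.array([p[0]+C*m[0]-S*m[1],p[1]+S*m[0]+C*m[1],m[2]])); print(m,np.round(a,1)); cv2.circle(im,(int(a[1]),int(a[0])),3,(255,0,0),1)
save('w1.png',im)
```

```text
[[ 0.3547 -0.935   0.0005]
 [-0.935  -0.3547  0.0004]
 [-0.0002 -0.0006 -1.    ]] [ 0.5646 -0.1197  0.198 ] 2.05 [ 0.8228 -1.1991  0.1157]
tab_top {'centre': [197.8, 277.0], 'score': 0.64} [ 0.5704 -0.1164  0.085 ]
bar_mid {'centre': [325.8, 279.1], 'score': 0.74} [ 0.4809 -0.152   0.106 ]
(0.014, 0, 0.093) [212.4 281.3]
(0.014, 0.008, 0.093) [212.4 270.3]
(0.014, -0.008, 0.093) [212.4 292.4]
(0, 0.064, 0.059) [214.6 204.2]
(0, -0.064, 0.059) [214.7 358.1]
(-0.106, 0.034, 0.106) [359.6 238.5]
(-0.106, -0.034, 0.106) [359.7 323.7]
(0.09, 0.064, 0.059) [101.4 195.8]
(0.09, -0.064, 0.059) [101.5 366.9]
```

View pics/w1.png

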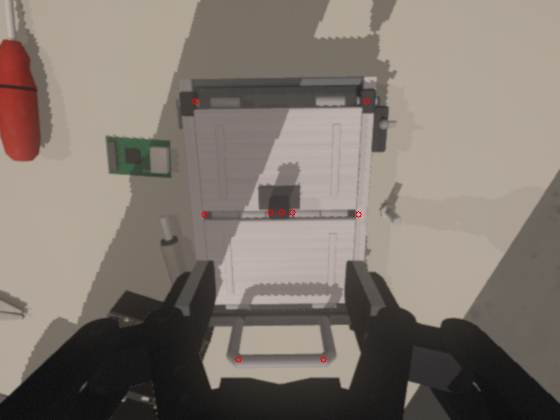

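The wrist view agrees with the fit: hinge line at row 214, bar at row 359, tab at about column 280, within a millimetre or two. I'll descend and pinch.

carry_out(deltas=[[[0.1,0.2,3],0],[[0.1,0.2,6.5],0],[[0.1,0.2,9.5],0],[[0.1,0.2,11],0],[[0.1,0.2,11.4],0],[[0.1,0.2,11.4],0]], hand=0.6)

```text
t: 2.95
eef_pos: [0.5634, -0.1206, 0.0845]
tool_rot: [-0.001, 0.824, -0.566, -0.0]
contact_force: [0.3, 1.0, 0.7]
gripper_width: 0.601
```

carry_out(deltas=[[[0,0,0],0],[[0,0,0],0],[[0,0,0],0],[[0,0,0],0],[[0,0,0],0],[[0,0,0],0]], hand=0, newtons=30)

```text
t: 3.7
eef_pos: [0.5636, -0.1194, 0.0856]
tool_rot: [-0.001, 0.824, -0.566, -0.0]
contact_force: [-2.3, 2.8, 6.7]
gripper_width: 0.173
```

carry_out(deltas=[[[0,-0.08,-0.2],0],[[0,-0.18,-0.4],0],[[0,-0.4,-0.75],0],[[0,-0.6,-1.1],0],[[0,-0.85,-1.45],0],[[0,-1.1,-1.8],0],[[0,-1.35,-2.1],0],[[0,-1.35,-2.1],0]])

```text
t: 4.7
eef_pos: [0.5757, -0.1145, 0.1069]
tool_rot: [-0.001, 0.824, -0.566, -0.001]
contact_force: [-5.0, -0.7, -5.0]
gripper_width: 0.184
```

carry_out(deltas=[[[0,-0.28,-0.3],0],[[0,-0.59,-0.59],0],[[0,-0.91,-0.86],0],[[0,-1.24,-1.12],0],[[0,-1.58,-1.36],0],[[0,-1.93,-1.59],0],[[0,-2.3,-1.8],0],[[0,-2.5,-1.9],0],[[0,-2.5,-1.9],0]])

```text
t: 5.82
eef_pos: [0.598, -0.1058, 0.126]
tool_rot: [0.0, 0.824, -0.566, -0.002]
contact_force: [-7.1, -1.3, -5.7]
gripper_width: 0.181
```

Run:
```python
from h import *
a=read_camera('scene')[150:310,170:350];b=read_camera('top')[160:320,190:370]
save('l1.png',np.clip(cv2.resize(np.hstack([a,b]),(800,356),interpolation=cv2.INTER_CUBIC)*1.5,0,255))
```

```text
[ WARN:0@4.935] global loadsave.cpp:1063 imwrite_ Unsupported depth image for selected encoder is fallbacked to CV_8U.
```

View pics/l1.png

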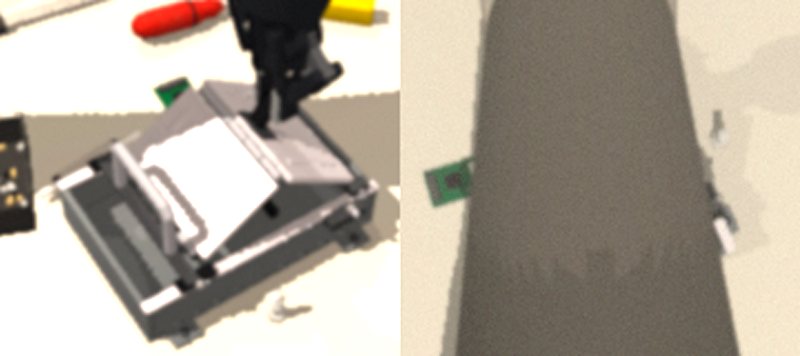

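The cover is bowed to about 0.67 rad, and the bystanders are in place. I'll release, rise, and go behind the handle.

carry_out(deltas=[[[0,0,0],0],[[0,0,0],0],[[0,0,0],0],[[0,0,-0.8],0],[[0,0,-2.5],0],[[0,0,-5.5],0],[[0,0,-6.5],0]], hand=0.5)

```text
t: 6.8
eef_pos: [0.5996, -0.106, 0.194]
tool_rot: [-0.001, 0.824, -0.566, 0.0]
contact_force: [0.0, 0.8, -0.4]
gripper_width: 0.498
```

carry_out(deltas=[[[0.1,3,0],0],[[0.2,7.5,0],0],[[0.2,12,0],0],[[0.2,15,0],0],[[0.2,16,0],0],[[0.2,16,2.5],0],[[0.2,16,5.5],0],[[0.2,16,7.6],0],[[0.2,16,8.2],0],[[0.2,16,8.2],0]], hand=0)

```text
t: 8.05
eef_pos: [0.4518, -0.1649, 0.1117]
tool_rot: [-0.001, 0.824, -0.566, 0.0]
contact_force: [0.3, -0.8, 0.7]
gripper_width: -0.001
```

Run:
```python
from h import *
a=read_camera('scene')[150:310,170:350];b=cv2.resize(read_camera('wrist'),None,fx=.5,fy=.5)
a=cv2.resize(a,None,fx=2.4,fy=2.4,interpolation=cv2.INTER_CUBIC)
b=cv2.resize(b,(512,384))[:, 64:432]
save('l2.png',np.hstack([a,b]))
print(readout.get_obs()['eef_pos'])
```

```text
[ 0.45207395 -0.16519163  0.11238579]
```

View pics/l2.png

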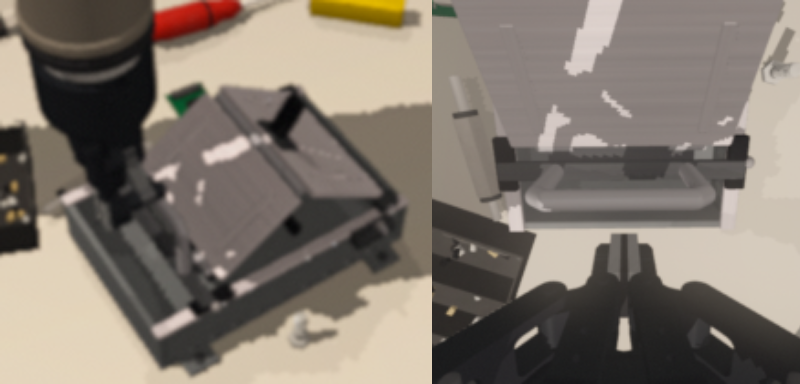

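Fingers are closed and centred about 2 cm behind the bar, and the cover is still bowed. I'll approach, then push steadily.

carry_out(deltas=[[[0,-0.6,0.2],0],[[0,-1.2,0.3],0],[[0,-1.7,0.3],0],[[0,-2.1,0.3],0],[[0,-2.5,0.3],0],[[0,-3.0,0.3],0],[[0,-3.5,0.3],0],[[0,-4.0,0.3],0]])

```text
t: 9.15
eef_pos: [0.4878, -0.1512, 0.1092]
tool_rot: [-0.0, 0.824, -0.566, -0.0]
contact_force: [-5.2, -1.4, 3.0]
gripper_width: 0.002
```

carry_out(deltas=[[[0,-0.6,0],0],[[0,-1.3,0],0],[[0,-2.0,0],0],[[0,-2.7,0],0],[[0,-3.4,0],0],[[0,-4.1,0],0],[[0,-4.8,0],0],[[0,-5.5,0],0],[[0,-6.2,0],0],[[0,-6.9,0],0]])

```text
t: 10.4
eef_pos: [0.5516, -0.126, 0.1089]
tool_rot: [0.0, 0.824, -0.566, -0.001]
contact_force: [-5.5, 0.8, 2.2]
gripper_width: 0.0
```

carry_out(deltas=[[[0,-0.6,0],0],[[0,-1.2,0],0],[[0,-1.8,0],0],[[0,-2.4,0],0],[[0,-3.0,0],0],[[0,-3.5,0],0],[[0,-3.9,0],0],[[0,-4.2,0],0]])

```text
t: 11.4
eef_pos: [0.5909, -0.1107, 0.1086]
tool_rot: [0.0, 0.824, -0.566, -0.002]
contact_force: [-5.3, 1.0, 1.2]
gripper_width: -0.001
```

carry_out(deltas=[[[0,-0.2,0],0],[[0,-0.4,0],0],[[0,-0.6,0],0],[[0,-0.8,0],0],[[0,-1.0,0],0],[[0,-1.15,0],0],[[0,-1.3,0],0]])

```text
t: 12.28
eef_pos: [0.5991, -0.108, 0.1079]
tool_rot: [0.003, 0.824, -0.567, -0.004]
contact_force: [-5.0, -1.7, 1.6]
gripper_width: 0.004
```

carry_out(deltas=[[[0,-0.1,0],0],[[0,-0.2,0],0],[[0,-0.3,0],0],[[0,-0.4,0],0]])

```text
t: 12.78
eef_pos: [0.6042, -0.1062, 0.1083]
tool_rot: [0.003, 0.824, -0.567, -0.003]
contact_force: [0.4, 0.1, 0.7]
gripper_width: 0.002
```

The force fell to zero at the expected end, so the catch seems to have snapped. I'll press lightly to confirm the stop, then back off.

carry_out(deltas=[[[0,-0.1,0],0],[[0,-0.2,0],0],[[0,-0.3,0],0],[[0,-0.3,0],0]])

```text
t: 13.28
eef_pos: [0.6057, -0.1057, 0.1082]
tool_rot: [0.004, 0.824, -0.567, -0.004]
contact_force: [-6.3, -1.5, 4.0]
gripper_width: 0.001
```

carry_out(deltas=[[[0,0.5,0],0],[[0,2,0],0],[[0,5,0],0],[[0,9,0],0],[[0,13,-1],0],[[0,15,-4],0],[[0,15,-8],0],[[0,15,-10],0]])

```text
t: 14.28
eef_pos: [0.4669, -0.1597, 0.2121]
tool_rot: [0.003, 0.823, -0.568, -0.003]
contact_force: [-0.5, -0.4, 0.6]
gripper_width: -0.002
```

Run:
```python
from h import *
a=read_camera('scene')[150:310,170:350];b=read_camera('wrist')
a=cv2.resize(a,None,fx=2.4,fy=2.4,interpolation=cv2.INTER_CUBIC)
save('l3.png',np.hstack([a,cv2.resize(b,(512,384))[:, 64:432]]))
o=readout.get_obs();print(o['eef_pos'],o['contact_force'])
```

```text
[ 0.46776383 -0.15970943  0.21227973] [0.12443325 0.67576864 0.04566671]
```

View pics/l3.png

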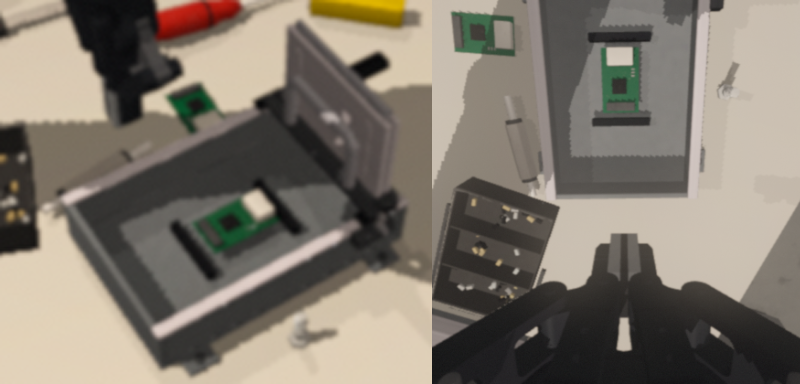

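The cover stands upright and folded, the board is exposed, and the bolt, gauge and loose board haven't moved. Before handing in I'll wait a second and check that it holds.

```bash
python3 -c "
from h import *
np.save('a.npy',read_camera('scene'))"
```

carry_out(deltas=[[[0,0,0],0],[[0,0,0],0],[[0,0,0],0],[[0,0,0],0],[[0,0,0],0],[[0,0,0],0],[[0,0,0],0],[[0,0,0],0]])

```text
t: 15.42
eef_pos: [0.4669, -0.1595, 0.2107]
tool_rot: [0.003, 0.823, -0.567, -0.003]
contact_force: [-0.3, -0.4, -0.2]
gripper_width: -0.0
```

```bash
python3 -c "
from h import *
d=np.abs(read_camera('scene').astype(int)-np.load('a.npy')).max(2)
print('cover region diff mean/max',d[150:240,285:350].mean(),d[150:240,285:350].max(),'static ref',d[320:400,100:350].mean(),d[320:400,100:350].max())
print(readout.get_obs()['contact_force']);print(bot.hand_in())"
```

```text
cover region diff mean/max 1.0232478632478632 16 static ref 0.7824 9
[ 0.21173823  0.16022251 -0.18548199]
the job is handed in; nothing more can be done
None
```

The dust cover is open: both panels are folded upright at the far end, the catch holds them, and the board inside can be reached. I handed the job in at about 15.5 s of the 43 s allowed.

- **What I did:** I pinched the tab and bowed the cover to about 0.67 rad, then let go. I pushed the handle with closed fingers at up to about 60 mm/s, slowing to about 16 mm/s at the catch.
- **Catch:** The handle ended where the fit put full travel. The force dropped to about 0 N, and a further light press of about 6 N met the stop.
- **Final checks:** With the gripper clear, the last picture shows the folded cover upright. The bolt, gauge and loose board look unmoved by eye. Over one further second the cover did not visibly move: the mean image change was 1.0, against 0.8 for a still area. The cover-area peak of 16 against 9 looks like edge noise, though I did not check it further.
- **Disagreements:** The wrist-camera network put the bar about 3 cm from my fit, and the first tab and bar readings gave heights about 35–50 mm too low. I used the fit instead, which matched the pictures to about 2 px. I did not see the 14 N catch force; readings only come at the end of each move, and the highest there was about 8 N.

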